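Reverse the row of glaze jars from rack to rack

TASK

The next pots take their glazes in the opposite order: move the four glaze jars from the wooden rack with the coloured tiles into the empty grey rack, in reverse order, so that the jar at the left end of the wooden rack ends up at the right end of the grey rack and so on through the row (left and right as seen from the robot). Stand one jar upright and flat in each cell, never letting a jar fall over.

Things in the scene. Friction and masses are not known exactly. Their poses are not given: they have to be found in the camera images.
- jar_black_mid (a point): yellow glaze jar with a black screw lid, upright cylinder 50 mm across the lid (body 47 mm), 65 mm tall, about 0.11 kg, loose; can be gripped round body or lid. The point is on its axis, half-way up (32.5 mm above its foot); z is its axis, pointing up when it stands.
- jar_blue_mid (a point): white glaze jar with a brown band and a blue screw lid, upright cylinder 49 mm across the lid (body 47 mm), 62 mm tall, about 0.11 kg, loose; can be gripped round body or lid. The point is on its axis, half-way up (31 mm above its foot); z is its axis, pointing up when it stands.
- jar_teal_mid (a point): pale grey-white glaze jar with a teal (blue-green) screw lid, upright cylinder 51 mm across the lid (body 47 mm), 59 mm tall, about 0.11 kg, loose; can be gripped round body or lid. The point is on its axis, half-way up (29.5 mm above its foot); z is its axis, pointing up when it stands.
- jar_orange_mid (a point): glaze jar with a brownish-orange screw lid and base and a white label, upright cylinder 51 mm across the lid (body 47 mm), 60 mm tall, about 0.11 kg, loose; can be gripped round body or lid. The point is on its axis, half-way up (30 mm above its foot); z is its axis, pointing up when it stands.
- tile_rack: Pale wooden rack with a coloured tile in each cell, full of jars at the start. Fixed, 80 (x) by 305 mm (y). Origin: centre of its underside, on the bench; y along the row to the left seen from the robot, x across it, away from the robot. Four cells 70 x 70 mm inside, centres at y = +112.5, +37.5, -37.5, -112.5 mm; floor 10 mm above the bench, divider tops 17 mm, outer walls 20 mm.
- grey_rack: Dark grey metal rack, empty at the start; the jars go here. Fixed, 80 (x) by 305 mm (y). Origin: centre of its underside, on the bench; y along the row to the left seen from the robot, x across it, away from the robot. Four cells 70 x 70 mm inside, centres at y = +112.5, +37.5, -37.5, -112.5 mm; floor 10 mm above the bench, divider tops 17 mm, outer walls 20 mm.
- tile_black: Black glaze test tile, 64 x 64 x 5 mm, fixed on the floor of the wooden rack's cell in which the black-lidded jar stands at the start (under the jar, its border shows round it); it stays there and so keeps the record of that jar's old cell. Origin: centre of its underside; axes as the rack's.
- tile_blue: Blue glaze test tile, 64 x 64 x 5 mm, fixed on the floor of the wooden rack's cell in which the blue-lidded jar stands at the start (under the jar, its border shows round it); it stays there and so keeps the record of that jar's old cell. Origin: centre of its underside; axes as the rack's.
- tile_teal: Teal glaze test tile, 64 x 64 x 5 mm, fixed on the floor of the wooden rack's cell in which the teal-lidded jar stands at the start (under the jar, its border shows round it); it stays there and so keeps the record of that jar's old cell. Origin: centre of its underside; axes as the rack's.
- tile_orange: Brownish-orange glaze test tile, 64 x 64 x 5 mm, fixed on the floor of the wooden rack's cell in which the orange-lidded jar stands at the start (under the jar, its border shows round it); it stays there and so keeps the record of that jar's old cell. Origin: centre of its underside; axes as the rack's.
Not all that is in view belongs to the job. What is shaped like the part that bears jar_orange_mid but pink or red is not meant.

How it is judged:
At the end, for the whole second after the job is handed in: Each jar stands at rest on the floor of the grey rack's cell that mirrors its old one (wooden rack 1st, 2nd, 3rd, 4th from the left -> grey rack 4th, 3rd, 2nd, 1st from the left): within 12 mm of the cell's centre along and across the rack, within 5 mm of standing height, tilted less than 0.08 rad (((y of tile_black in the frame of tile_rack between 0.0925 and 0.1325 m and y of jar_black_mid in the frame of grey_rack between -0.1245 and -0.1005 m) or (y of tile_black in the frame of tile_rack between 0.0175 and 0.0575 m and y of jar_black_mid in the frame of grey_rack between -0.0495 and -0.0255 m) or (y of tile_black in the frame of tile_rack between -0.0575 and -0.0175 m and y of jar_black_mid in the frame of grey_rack between 0.0255 and 0.0495 m) or (y of tile_black in the frame of tile_rack between -0.1325 and -0.0925 m and y of jar_black_mid in the frame of grey_rack between 0.1005 and 0.1245 m)) and x of jar_black_mid in the frame of grey_rack between -0.012 and 0.012 m and z of jar_black_mid in the frame of grey_rack between 0.0375 and 0.0475 m and angle between each of jar_black_mid, jar_blue_mid, jar_teal_mid, jar_orange_mid's own z axis and vertical below 0.08 rad and linear speed of each of jar_black, jar_blue, jar_teal, jar_orange below 0.02 m/s and ((y of tile_blue in the frame of tile_rack between 0.0925 and 0.1325 m and y of jar_blue_mid in the frame of grey_rack between -0.1245 and -0.1005 m) or (y of tile_blue in the frame of tile_rack between 0.0175 and 0.0575 m and y of jar_blue_mid in the frame of grey_rack between -0.0495 and -0.0255 m) or (y of tile_blue in the frame of tile_rack between -0.0575 and -0.0175 m and y of jar_blue_mid in the frame of grey_rack between 0.0255 and 0.0495 m) or (y of tile_blue in the frame of tile_rack between -0.1325 and -0.0925 m and y of jar_blue_mid in the frame of grey_rack between 0.1005 and 0.1245 m)) and x of jar_blue_mid in the frame of grey_rack between -0.012 and 0.012 m and z of jar_blue_mid in the frame of grey_rack between 0.036 and 0.046 m and ((y of tile_teal in the frame of tile_rack between 0.0925 and 0.1325 m and y of jar_teal_mid in the frame of grey_rack between -0.1245 and -0.1005 m) or (y of tile_teal in the frame of tile_rack between 0.0175 and 0.0575 m and y of jar_teal_mid in the frame of grey_rack between -0.0495 and -0.0255 m) or (y of tile_teal in the frame of tile_rack between -0.0575 and -0.0175 m and y of jar_teal_mid in the frame of grey_rack between 0.0255 and 0.0495 m) or (y of tile_teal in the frame of tile_rack between -0.1325 and -0.0925 m and y of jar_teal_mid in the frame of grey_rack between 0.1005 and 0.1245 m)) and x of jar_teal_mid in the frame of grey_rack between -0.012 and 0.012 m and z of jar_teal_mid in the frame of grey_rack between 0.0345 and 0.0445 m and ((y of tile_orange in the frame of tile_rack between 0.0925 and 0.1325 m and y of jar_orange_mid in the frame of grey_rack between -0.1245 and -0.1005 m) or (y of tile_orange in the frame of tile_rack between 0.0175 and 0.0575 m and y of jar_orange_mid in the frame of grey_rack between -0.0495 and -0.0255 m) or (y of tile_orange in the frame of tile_rack between -0.0575 and -0.0175 m and y of jar_orange_mid in the frame of grey_rack between 0.0255 and 0.0495 m) or (y of tile_orange in the frame of tile_rack between -0.1325 and -0.0925 m and y of jar_orange_mid in the frame of grey_rack between 0.1005 and 0.1245 m)) and x of jar_orange_mid in the frame of grey_rack between -0.012 and 0.012 m and z of jar_orange_mid in the frame of grey_rack between 0.035 and 0.045 m); the robot touches nothing.
It fails at once if the black-lidded jar falls over (tilts more than 0.7 rad) (angle between jar_black_mid's own z axis and vertical above 0.7 rad).
It fails at once if the blue-lidded jar falls over (tilts more than 0.7 rad) (angle between jar_blue_mid's own z axis and vertical above 0.7 rad).
It fails at once if the teal-lidded jar falls over (tilts more than 0.7 rad) (angle between jar_teal_mid's own z axis and vertical above 0.7 rad).
It fails at once if the orange-lidded jar falls over (tilts more than 0.7 rad) (angle between jar_orange_mid's own z axis and vertical above 0.7 rad).
It also fails if it takes over 93 s, if anything falls off the work surface, if the arm or the gripper's body presses on something with over 40 N, if the wrist force passes 120 N, or if a joint passes its speed limit or range.

ROBOT

A 7-joint arm with a two-finger parallel gripper is mounted at the origin on a cart in front of the work surface, level with it; the furniture and walls round the work are solid. World frame = base frame: x ahead of the robot, y to its left, z up, the work surface at z = 0. Lengths are in m, angles in rad, forces in N, time in s.
With the tool pointing down it reaches from about 0.4 to 0.85 m from the base axis. Payload 4.5 kg.
Tool frame: the origin (TCP) lies at the very end of the fingers, on their centre line; the grasp point (between the pads) lies 19 mm behind it (tcp_to_grasp is the z of the grasp point in the tool frame, in m); z points along the fingers, y is the line along which they close (so a half turn about z gives the same grasp; the last joint's range is limited). The gripper opens to 88 mm and grips with 3 to 60 N. Pads are 18 mm wide; open, the fingers measure 123 mm over their backs; the gripper's body (75 mm by 187 mm) begins 45 mm behind the grasp point.
Start: joints at [1.341, 0.689, -0.195, 1.565, 0.157, 0.902, -0.215], TCP at [0.163, -0.603, 0.239] pointing down, gripper open.
Joint ranges: [-3.01, 3.01], [-0.46, 2.08], [-1.47, 1.51], [0.13, 2.56], [-1, 4.14], [0.04, 2.09], [-2.66, 2.66]. Speed limits (rad/s): [2.57, 2.57, 3.14, 3.14, 3.14, 3.14, 3.14].

INTERFACE

Orientations are given as a unit quaternion [x, y, z, w].
In Python, from plant import * gives the robot as it stands. The module is installed in compiled form; this text tells all that it offers.
- The arm moves only by the shell command python3 -m jog 'ROWS' [OPENING] [FORCE]. ROWS is JSON, a list that holds one entry, the list of rows, each a list of 6 numbers: the shift along the tool's x, y, z in m, then the turn, a rotation vector about the tool's x, y, z in rad. In form: [[[dx, dy, dz, ax, ay, az], ...]]. A call has 1 to 12 rows; each row shifts and turns the commanded pose from where the row before left it, along the tool's axes as they then stand; what a row does not reach is not made up. A row lasts 1/8 s, in which the tool goes at most 62.5 mm and 10.7 degrees, less where a joint would pass 70% of its speed; a pose out of reach is approached as far as the arm can. A call with a gripper value outside its range is refused whole. OPENING is the finger opening in m, from 0 to 0.0881, set as the call begins (- or left out, the last holds). The fingers move at their own pace and stop on an object; FORCE is the grip in N (left out, the last holds). Time passes only in rows, so rows that do not move let the fingers close. It gives the time, the measured TCP pose, the force, the opening and the grip force at its end, in the units of the state.
- get_state(): the state, without advancing time (a new reading comes with each control period).
- snapshot(name): name is "side" or "top" or "wrist"; returns a dict with "frame" (420x560x3 uint8, red, green, blue), "mtx" (3x3 intrinsics, pixels), "xyz" and "orientation" of the camera in the world; the wrist camera has in their place "mount" (4x4, takes a point from camera to tool coordinates, whose origin is the TCP and whose axes are the flange's). Camera axes: x right, y down, z forward; pixel columns grow to the right and rows downward; lengths in m; the calibration is good to about 2 mm. A picture is of the moment at which its call begins: read the wrist's pose just before it. There is no depth.
- finish_job(): hands the job in; it is judged then, once.
The state is a dict: "clock": time; "q": joint angles; "qd": joint speeds; "joint_torque": joint torques, N m; "tool_pos": TCP position; "eef_rot": TCP orientation; "contact_force": force on the tool from outside, world axes, zero at the start; "moment": the same for the moment, N m; "opening": opening from 0.0 (shut) to 1.0 (fully open); "finger_force": force on a finger pad.
Only numpy, scipy, OpenCV 4.12 (cv2) and the standard library are available. Lean on these libraries where they do the work, as an engineer would, in place of code of your own. Each camera call takes 0.05 s, during which the arm holds its last target. There are 200 camera calls.

## Working session

There is one attempt and no reset: what is moved stays moved. The work goes in short steps, Python scripts to look and compute and a shell command to move; the robot and the scene stay as the last step left them, time stands still between calls to the robot, and variables do not carry over. Pictures are saved under pics/ and viewed, at most 14 in all, crops included, and the job is handed in when it is done.

```bash
mkdir -p pics; python3 - <<'E'
from plant import *
import cv2,json,numpy as np
s=get_state();print(s['clock'],s['tool_pos'],s['eef_rot'],s['opening'])
for n in("top","side"):
    d=snapshot(n);cv2.imwrite(f"pics/{n}0.png",d["frame"][:,:,::-1])
    print(n,np.round(d["mtx"],1).tolist(),d["xyz"],d["orientation"])
d=snapshot("wrist");print(d["mount"])
E
```

```text
0.0 [ 0.16276861 -0.60277672  0.23791838] [ 9.91307136e-01  1.31564922e-01 -1.80306956e-04 -8.95250724e-04] 0.9985930342057983
top [[420.9, 0.0, 275.0], [0.0, 420.9, 202.8], [0.0, 0.0, 1.0]] [0.31039325 0.23586658 0.91476744] [-0.70484742  0.70549554 -0.05160593  0.05294326]
side [[451.7, 0.0, 278.8], [0.0, 451.7, 206.3], [0.0, 0.0, 1.0]] [ 0.11905082 -0.28021853  0.6516363 ] [ 0.88986715 -0.23566669  0.10436316 -0.37643858]
[[-3.92104853e-04 -9.63571424e-01 -2.67450849e-01  6.79912475e-02]
 [ 9.99999532e-01 -6.14502389e-04  7.47846840e-04  7.45734485e-04]
 [-8.84953030e-04 -2.67450430e-01  9.63571214e-01 -1.45029892e-01]
 [ 0.00000000e+00  0.00000000e+00  0.00000000e+00  1.00000000e+00]]
```

View pics/top0.png

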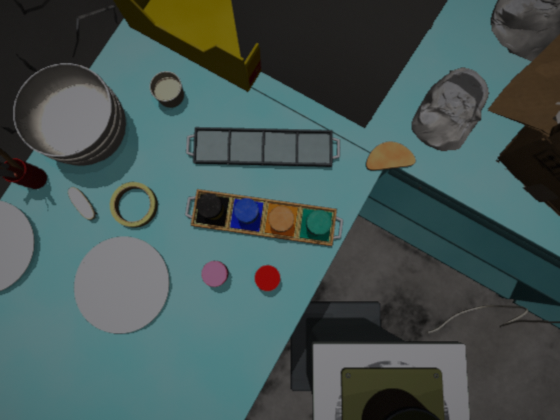

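View pics/side0.png

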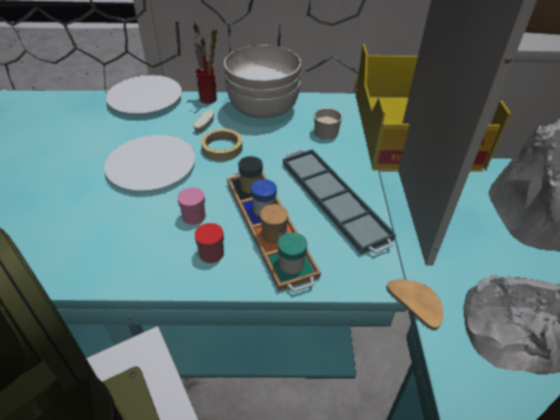

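The top view shows the wooden rack with black (210,207), blue (247,213), orange (281,220) and teal (319,223), listed left to right. The empty grey rack is at (264,147). Two other jars, pink at (215,273) and red at (267,278), stand on the bare bench. I'll check the orange one in an enlarged crop.

```bash
cat > h.py <<'E'
import numpy as np,cv2
from scipy.spatial.transform import Rotation as R
def cam(d,s=None):
    if "mount" in d:
        T=np.eye(4);T[:3,:3]=R.from_quat(s["eef_rot"]).as_matrix();T[:3,3]=s["tool_pos"];T=T@np.array(d["mount"]);return T[:3,:3],T[:3,3]
    return R.from_quat(d["orientation"]).as_matrix(),np.array(d["xyz"])
def ray(d,uv,z,s=None):
    A,p=cam(d,s);v=A@np.linalg.inv(d["mtx"])@np.array([uv[0],uv[1],1.]);return p+v*(z-p[2])/v[2]
def proj(d,P,s=None):
    A,p=cam(d,s);c=np.array(d["mtx"])@(A.T@(np.array(P)-p));return c[:2]/c[2]
E
python3 - <<'E'
from plant import *
from h import *
d=snapshot("top");f=d["frame"]
c=cv2.resize(f[120:255,180:350],None,fx=4.5,fy=4.5,interpolation=cv2.INTER_CUBIC)
cv2.imwrite("pics/crop.png",np.clip(c[:,:,::-1].astype(float)*1.4,0,255))
print("axes",np.round(cam(d)[0],2).tolist(), "base px",proj(d,[0,0,0]),"tool px",proj(d,get_state()["tool_pos"]))
h=cv2.cvtColor(f,cv2.COLOR_RGB2HSV)
for x,y in((210,205),(247,211),(281,219),(319,222),(247,228),(196,222),(212,148),(264,131),(160,300),(330,228)):print((x,y),f[y,x],h[y,x])
sd=snapshot("side");A,p=cam(sd);print(np.round(A,2).tolist())
for q in((.6,.2,0),(.6,-.2,0),(.6,-.1,.3)):print(q,proj(d,q),proj(sd,q))
E
```

```text
axes [[-0.0, -0.99, 0.15], [-1.0, 0.0, 0.0], [-0.0, -0.15, -0.99]] base px [391.58103599 419.33304116] tool px [822.6059708  362.37332847]
(210, 205) [23 22 22] [ 0 11 23]
(247, 211) [ 25  51 123] [112 203 123]
(281, 219) [130  92  53] [ 15 151 130]
(319, 222) [ 32 101  86] [ 83 174 101]
(247, 228) [ 5 12 74] [117 238  74]
(196, 222) [56 55 38] [28 82 56]
(212, 148) [ 91  99 102] [ 98  28 102]
(264, 131) [26 27 28] [105  18  28]
(160, 300) [127 127 130] [120   6 130]
(330, 228) [81 97 67] [46 79 97]
[[0.87, -0.34, 0.36], [-0.5, -0.61, 0.62], [0.01, -0.72, -0.69]]
(0.6, 0.2, 0) [291.58406745 135.47372781] [363.02796264 213.06577867]
(0.6, -0.2, 0) [469.44342021 135.23455003] [526.77369146 377.12006069]
(0.6, -0.1, 0.3) [493.03185918  75.83562333] [554.87618448 189.10385061][ WARN:0@0.401] global loadsave.cpp:1063 imwrite_ Unsupported depth image for selected encoder is fallbacked to CV_8U.
```

View pics/crop.png

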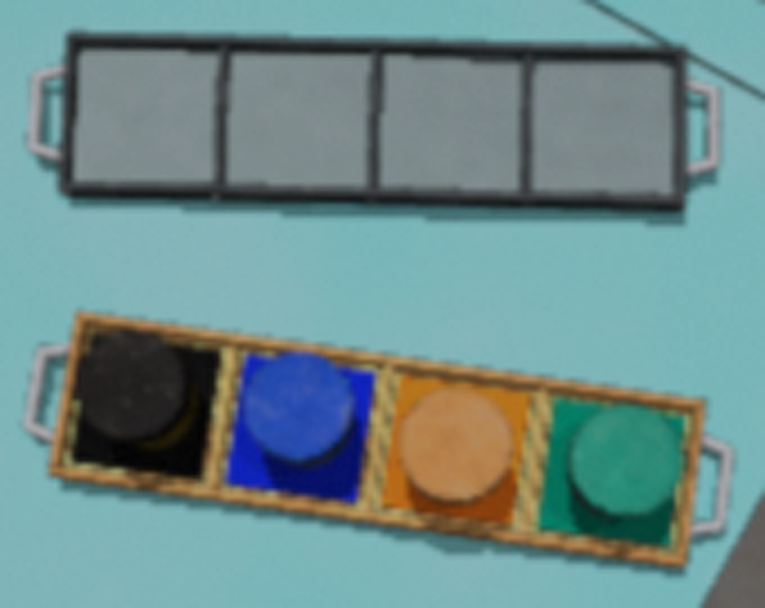

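The crop shows the orange jar on its orange tile at crop (455,444), third from the left, so it's the one meant. The pink and red jars stand outside the rack. Next I'll get the metric positions and check the grey slab on the right of the side view.

```bash
python3 - <<'E'
from plant import *
from h import *
d=snapshot("top");sd=snapshot("side");np.set_printoptions(precision=4,suppress=True)
c=lambda x,y:(x/4.5+180,y/4.5+120)
for n,co in(("grey",[(70,37),(687,49),(684,205),(64,190)]),("wood",[(80,315),(704,402),(685,562),(52,474)])):
    P=np.array([ray(d,c(*q),.02)[:2] for q in co]);m=P.mean(0)
    u=(P[0]+P[3]-P[1]-P[2])/2;L=np.linalg.norm(u);u/=L;v=np.array([u[1],-u[0]])
    print(n,m,"len",L,"yaw deg",np.degrees(np.arctan2(-u[0],u[1])),"wid",np.linalg.norm(P[0]-P[3]))
    print([ (m+u*k).round(4).tolist() for k in(.1125,.0375,-.0375,-.1125)])
for n,q,z in(("black",(132,385),.08),("blue",(300,407),.077),("orange",(455,444),.075),("teal",(627,460),.074)):print(n,ray(d,c(*q),z)[:2])
print("bin corner",[ray(d,(248,87),z) for z in(0,.1)],"pink",ray(d,(215,273),.06),"red",ray(d,(267,278),.06))
for q in((432,263),(402,165)):
  for z in(.1,.2,.3,.4,.5):P=ray(sd,q,z);print(q,P,proj(d,P))
E
```

```text
grey [0.5684 0.2624] len 0.3015451294819961 yaw deg -1.3646300753903609 wid 0.07702895294907608
[[0.5711, 0.3749], [0.5693, 0.2999], [0.5676, 0.2249], [0.5658, 0.1499]]
wood [0.4126 0.2604] len 0.30175139371320675 yaw deg -8.024532487738746 wid 0.07736311895454233
[[0.4283, 0.3718], [0.4179, 0.2976], [0.4074, 0.2233], [0.3969, 0.149]]
black [0.4294 0.3689]
blue [0.4199 0.2942]
orange [0.4034 0.2251]
teal [0.3963 0.1484]
bin corner [array([0.7152, 0.2991, 0.    ]), array([0.6709, 0.2922, 0.1   ])] pink [0.2958 0.3577 0.06  ] red [0.2858 0.2535 0.06  ]
(432, 263) [ 0.5523 -0.0152  0.1   ] [401.2806 143.0899]
(432, 263) [ 0.4737 -0.0632  0.2   ] [448.0112 170.2792]
(432, 263) [ 0.3952 -0.1113  0.3   ] [511.4122 207.1678]
(432, 263) [ 0.3167 -0.1593  0.4   ] [602.3407 260.0728]
(432, 263) [ 0.2381 -0.2074  0.5   ] [743.6956 342.3174]
(402, 165) [0.6741 0.1953 0.1   ] [295.4722  85.4554]
(402, 165) [0.5735 0.1091 0.2   ] [347.2071 115.3356]
(402, 165) [0.4729 0.0229 0.3   ] [417.6007 155.9924]
(402, 165) [ 0.3722 -0.0633  0.4   ] [518.9683 214.5386]
(402, 165) [ 0.2716 -0.1495  0.5   ] [677.5191 306.1119]
```

```bash
python3 - <<'E'
from plant import *
from h import *
a=snapshot("top")["frame"][0:300,360:560];b=snapshot("side")["frame"][0:300,340:560];w=snapshot("wrist")["frame"]
w=cv2.resize(w,(400,300))
im=np.hstack([cv2.convertScaleAbs(x,alpha=1.6) for x in(a,b)]);im=np.vstack([cv2.resize(im,(420*3//2-0,450))])
w=cv2.resize(w,(168,126));im=np.hstack([im,np.vstack([w,np.zeros((324,168,3),np.uint8)])])
cv2.imwrite("pics/panel.png",im[:,:,::-1])
E
```

```text
(no output)
```

View pics/panel.png

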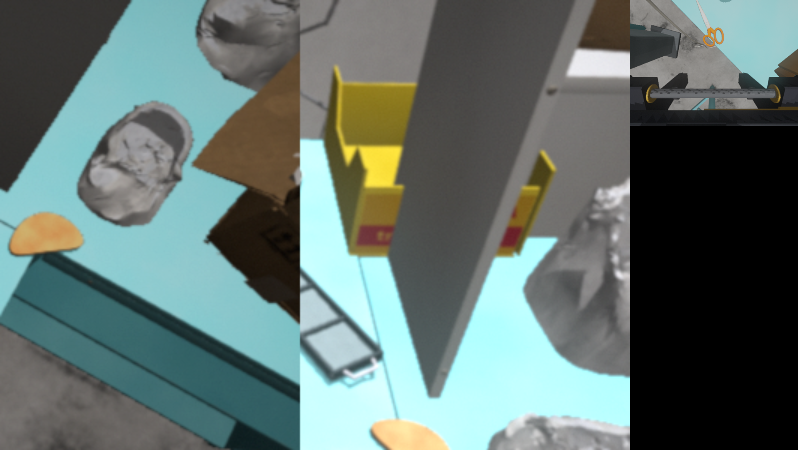

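```bash
python3 - <<'E'
from plant import *
from h import *
np.set_printoptions(precision=3,suppress=True)
s=get_state();w=snapshot("wrist");cv2.imwrite("pics/w0.png",w["frame"][:,:,::-1])
print(w["mtx"],cam(w,s))
d=snapshot("top")
for q in((497,160),(489,109),(559,214)):print(q,[ray(d,q,z) for z in(0,.1,.2,.3)],[proj(w,ray(d,q,z),s) for z in(0,.1,.2,.3)])
E
```

```text
[[305.482   0.    277.004]
 [  0.    305.482 207.662]
 [  0.      0.      1.   ]] (array([[ 0.26 , -0.93 , -0.258],
       [-0.965, -0.251, -0.07 ],
       [ 0.001,  0.267, -0.964]]), array([ 0.229, -0.586,  0.384]))
(497, 160) [array([ 0.543, -0.257,  0.   ]), array([ 0.517, -0.203,  0.1  ]), array([ 0.492, -0.15 ,  0.2  ]), array([ 0.467, -0.096,  0.3  ])] [array([   5.325, -341.198]), array([-246.62 , -574.465]), array([-1100.405, -1364.953]), array([8537.685, 7558.601])]
(489, 109) [array([ 0.662, -0.249,  0.   ]), array([ 0.623, -0.196,  0.1  ]), array([ 0.585, -0.143,  0.2  ]), array([ 0.546, -0.09 ,  0.3  ])] [array([  -1.696, -561.625]), array([-305.522, -938.788]), array([-1625.729, -2577.663]), array([3619.963, 3934.221])]
(559, 214) [array([ 0.421, -0.383,  0.   ]), array([ 0.409, -0.316,  0.1  ]), array([ 0.397, -0.248,  0.2  ]), array([ 0.385, -0.18 ,  0.3  ])] [array([ 130.869, -124.766]), array([ -38.66 , -250.587]), array([-510.903, -601.073]), array([-8849.144, -6789.503])]
```

View pics/w0.png

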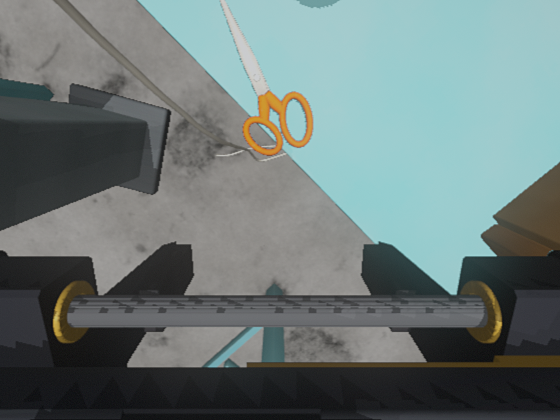

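The wrist view shows bench, scissors and the cart edge, and nothing in the path. The box in the top view at (497,160) to (559,214) keeps a radius of at least about 0.55 m near azimuth -44°. I'll pull in to r≈0.43 first and then swing left.

```bash
python3 -m jog '[[[0.02,-0.03,-0.01,0,0,0],[0.025,-0.05,-0.01,0,0,0],[0.025,-0.05,-0.01,0,0,0],[0.02,-0.04,-0.01,0,0,-0.1],[0.015,-0.03,-0.01,0,0,-0.1],[0,0,0,0,0,0]]]' 0.088; python3 - <<'E'
from plant import *
from h import *
s=get_state();print(s['clock'],s['tool_pos'],s['q'],R.from_quat(s['eef_rot']).as_matrix().round(2).tolist())
w=snapshot("wrist")["frame"];b=snapshot("side")["frame"]
cv2.imwrite("pics/ws1.png",cv2.resize(np.hstack([w,b]),(800,300))[:,:,::-1])
E
```

```text
clock: 1.35
tool_pos: [0.2094, -0.3806, 0.2896]
eef_rot: [0.973, 0.232, 0.0, 0.0]
contact_force: [0.0, -0.0, -1.2]
opening: 1.001
finger_force: 0.0
1.35 [ 0.20942446 -0.38061016  0.28964098] [ 1.16404859  0.37579479 -0.28500127  2.03638907  0.15221677  0.74826047
 -0.3173389 ] [[0.89, 0.45, 0.0], [0.45, -0.89, -0.0], [0.0, 0.0, -1.0]]
```

View pics/ws1.png

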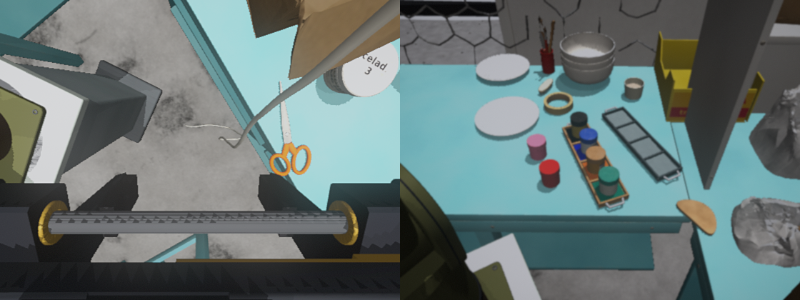

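The wrist view now shows a grey pole from (390,10) to (240,130). The side panel has not moved, so it is fixed. Before swinging past it, I'll tilt the tool up and look along the swing path.

```bash
python3 -m jog '[[[0,0,0,0,0.17,0],[0,0,0,0,0.17,0],[0,0,0,0,0.17,0],[0,0,0,0,0.17,0],[0,0,0,0,0.17,0],[0,0,0,0,0.17,0],[0,0,0,0,0,0]]]'; python3 - <<'E'
from plant import *
from h import *
s=get_state();print(s['q'])
w=snapshot("wrist");cv2.imwrite("pics/w2.png",cv2.convertScaleAbs(w["frame"],alpha=1.2)[:,:,::-1])
np.set_printoptions(precision=3,suppress=True)
print(cam(w,s))
E
```

```text
clock: 2.33
tool_pos: [0.2062, -0.3848, 0.2853]
eef_rot: [0.85, 0.195, 0.476, -0.113]
contact_force: [0.2, 0.2, 0.5]
opening: 0.995
finger_force: 0.0
[ 2.04239277  0.83776253 -0.81629465  1.98833109 -0.55105417  0.8725647
  0.65472668]
(array([[ 0.439, -0.658,  0.612],
       [-0.898, -0.318,  0.303],
       [-0.005, -0.683, -0.73 ]]), array([ 0.126, -0.425,  0.419]))
```

View pics/w2.png

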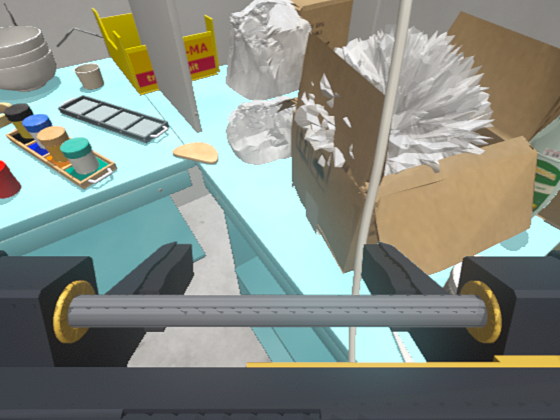

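```bash
python3 - <<'E'
from plant import *
from h import *
np.set_printoptions(precision=3,suppress=True)
s=get_state();w=snapshot("wrist");sd=snapshot("side");A,p=cam(w,s);B,b=cam(sd)
def di(d,A,q):v=A@np.linalg.inv(d["mtx"])@np.array([*q,1.]);return v/np.linalg.norm(v)
def tri(p,v,b,u):
    t=np.linalg.lstsq(np.c_[v,-u],b-p,rcond=None)[0];return p+v*t[0],b+u*t[1]
print("tip",tri(p,di(w,A,(199,131)),b,di(sd,B,(432,263))))
s1=dict(tool_pos=[0.2094,-0.3806,0.2896],eef_rot=[0.973,0.232,0,0]);A1,p1=cam(w,s1)
n=np.cross(di(w,A1,(546,14)),di(w,A1,(336,175)))
for q in((404,0),(385,120),(372,200)):
    v=di(w,A,q);t=n@(p1-p)/(n@v);print("pole",q,p+v*t)
for z in(.6,.5,.4,.3,.2):print(z,proj(w,[*(ray(sd,(432,263),z))],s))
E
```

```text
tip (array([0.622, 0.033, 0.003]), array([0.627, 0.03 , 0.005]))
pole (404, 0) [ 0.339 -0.399  0.376]
pole (385, 120) [ 0.322 -0.408  0.313]
pole (372, 200) [ 0.306 -0.417  0.255]
0.6 [ 973.259 1203.731]
0.5 [-314.374 -587.361]
0.4 [ 54.263 -74.588]
0.3 [134.323  36.775]
0.2 [169.34   85.484]
```

```bash
python3 - <<'E'
from plant import *
from h import *
np.set_printoptions(precision=3,suppress=True)
s=get_state();w=snapshot("wrist");sd=snapshot("side");d=snapshot("top")
def di(A,q,d=w):v=A@np.linalg.inv(d["mtx"])@np.array([*q,1.]);return v
A,p=cam(w,s)
V={"w0":(dict(tool_pos=[0.16277,-0.60278,0.23792],eef_rot=[.991307,.131565,-.00018,-.000895]),((70,10),(200,123))),
"w1":(dict(tool_pos=[0.2094,-0.3806,0.2896],eef_rot=[0.973,0.232,0,0]),((546,14),(345,165)))}
for k,(ss,(a,b)) in V.items():
    A1,p1=cam(w,ss);n=np.cross(di(A1,a),di(A1,b))
    for q in((404,0),(385,120),(372,200),(356,320)):
        v=di(A,q);t=n@(p1-p)/(n@v);print(k,q,p+v*t)
for z in(0,.1,.15,.2):print("bin",z,ray(d,(248,87),z),proj(sd,ray(d,(248,87),z)))
E
```

```text
w0 (404, 0) [ 0.321 -0.399  0.382]
w0 (385, 120) [ 0.306 -0.408  0.325]
w0 (372, 200) [ 0.292 -0.416  0.272]
w0 (356, 320) [ 0.261 -0.436  0.157]
w1 (404, 0) [ 0.336 -0.397  0.379]
w1 (385, 120) [ 0.321 -0.406  0.316]
w1 (372, 200) [ 0.306 -0.415  0.259]
w1 (356, 320) [ 0.278 -0.438  0.123]
bin 0 [0.715 0.299 0.   ] [376.757 168.795]
bin 0.1 [0.671 0.292 0.1  ] [369.722 139.883]
bin 0.15 [0.649 0.289 0.15 ] [365.674 123.248]
bin 0.2 [0.627 0.285 0.2  ] [361.198 104.853]
```

The slab is a tall wall board standing on the bench, running from (0.62,0.03) to (0.78,0.28). The thin pole is near (0.32,-0.40). I'll untilt and slip inside the pole.

```bash
python3 -m jog '[[[0,0,0,0,-0.17,0],[0,0,0,0,-0.17,0],[0,0,0,0,-0.17,0],[0,0,0,0,-0.17,0],[0,0,0,0,-0.17,0],[0,0,0,0,-0.17,0],[0,0,0,0,0,0],[0.027,-0.031,0,0,0,0],[0.027,-0.031,0,0,0,0],[0,0,0,0,0,0]]]'; python3 - <<'E'
from plant import *
s=get_state();print(s['q'].round(2) if hasattr(s['q'],'round') else s['q'])
E
```

```text
clock: 3.88
tool_pos: [0.229, -0.3006, 0.2894]
eef_rot: [0.973, 0.231, 0.001, -0.0]
contact_force: [0.3, 0.3, 0.7]
opening: 0.999
finger_force: 0.0
[ 1.    0.3  -0.26  2.17  0.12  0.68 -0.45]
```

```bash
python3 -m jog '[[[0.053,-0.029,0,0,0,0],[0.053,-0.029,0,0,0,0],[0,0,0,0,0,-0.16],[0,0,0,0,0,-0.16],[0,0,0,0,0,-0.16],[0,0,0,0,0,-0.16],[0,0,0,0,0,-0.16],[0,0,0,0,0,-0.16],[0,0,0,0,0,-0.15],[0,0,0,0,0,0]]]'; python3 - <<'E'
from plant import *
s=get_state();print(s['q'])
E
```

```text
clock: 5.12
tool_pos: [0.2979, -0.2048, 0.289]
eef_rot: [0.708, 0.707, 0.0, 0.0]
contact_force: [-0.8, 0.2, -0.4]
opening: 0.999
finger_force: 0.0
[ 0.92293148  0.30693164 -0.59191463  2.20467846  0.26540512  0.69597676
  0.14590158]
```

```bash
python3 -m jog '[[[0.059,0.0165,0,0,0,0],[0.059,0.0165,0,0,0,0],[0.059,0.0165,0,0,0,0],[0.059,0.0165,0,0,0,0],[0.059,0.0165,0,0,0,0],[0.058,0.016,0,0,0,0],[0,0,0.03,0,0,0],[0,0,0,0,0,0]]]'; python3 - <<'E'
from plant import *
from h import *
s=get_state();w=snapshot("wrist");print(s['q'],proj(w,[.3963,.1484,.074],s),proj(w,[.4034,.2251,.075],s),proj(w,[.5658,.1499,.01],s),proj(w,[.5676,.2249,.01],s),proj(w,[.5693,.2999,.01],s))
cv2.imwrite("pics/w3.png",cv2.convertScaleAbs(w["frame"],alpha=1.2)[:,:,::-1])
E
```

```text
clock: 6.12
tool_pos: [0.3948, 0.1488, 0.2576]
eef_rot: [0.707, 0.707, -0.002, -0.001]
contact_force: [-0.7, 0.1, -0.1]
opening: 1.0
finger_force: 0.0
[-0.0615563   0.44863793 -0.59292161  2.1022532   0.38435049  0.70089855
 -0.90701111] [279.27609951 186.74852627] [286.40665859 113.51713119] [409.9605102  175.64469269] [418.65890835 115.14032557] [428.26640378  47.71308947]
```

View pics/w3.png

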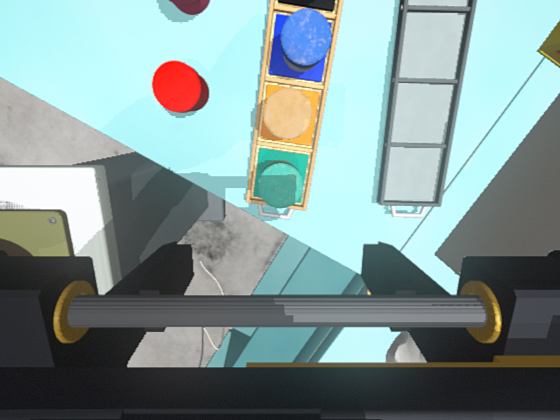

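The predictions match the wrist view: teal lid at (279,185), orange at (287,112), grey cells at (411,173), (419,115) and (428,47). I'll pick the teal jar first.

```bash
python3 -m jog '[[[0,0.0015,0.06,0,0,0],[0,0,0.06,0,0,0],[0,0,0.055,0,0,0],[0,0,0.04,0,0,0],[0,0,0,0,0,0]]]' && python3 -m jog '[[[0,0,0,0,0,0],[0,0,0,0,0,0],[0,0,0,0,0,0],[0,0,0,0,0,0],[0,0,0,0,0,0],[0,0,0,0,0,0]]]' 0.03 20
```

```text
clock: 6.8
tool_pos: [0.4039, 0.1484, 0.0645]
eef_rot: [0.707, 0.707, 0.002, 0.006]
contact_force: [0.4, -0.0, 0.8]
opening: 0.999
finger_force: 0.0
clock: 7.55
tool_pos: [0.4028, 0.1493, 0.0651]
eef_rot: [0.706, 0.708, 0.003, 0.005]
contact_force: [-2.0, 0.1, 5.6]
opening: 0.558
finger_force: 20.0
```

The joint speed limits cut the descent short, so the grip is on the top 9 mm only. I'll reopen, go lower and grip again.

```bash
python3 -m jog '[[[0,0,0,0,0,0],[0,0,0,0,0,0],[0,0,0,0,0,0],[0,0,0,0,0,0],[0,0,0.008,0,0,0],[0,0,0.008,0,0,0],[0,0,0.007,0,0,0],[0,0,0,0,0,0]]]' 0.088 && python3 -m jog '[[[0,0,0,0,0,0],[0,0,0,0,0,0],[0,0,0,0,0,0],[0,0,0,0,0,0],[0,0,0,0,0,0],[0,0,0,0,0,0]]]' 0.03 20; python3 -c "
from plant import *
print(get_state()['q'])"
```

```text
clock: 8.55
tool_pos: [0.4029, 0.1488, 0.0439]
eef_rot: [0.706, 0.708, 0.002, 0.005]
contact_force: [0.2, -0.5, 0.5]
opening: 1.0
finger_force: 0.0
clock: 9.3
tool_pos: [0.4029, 0.1489, 0.0443]
eef_rot: [0.706, 0.708, 0.002, 0.005]
contact_force: [-0.1, -0.2, 2.1]
opening: 0.541
finger_force: 19.4
[-0.42500644  0.85624875 -0.06880074  2.28762669  1.70653071  0.06148023
 -2.17477359]
```

```bash
python3 -m jog '[[[0,0,-0.01,0,0,0],[0,0,-0.02,0,0,0],[0,0,-0.025,0,0,0],[0,0,-0.025,0,0,0],[0,0,-0.025,0,0,0],[0,0,0,0,0,0]]]' && python3 -m jog '[[[0.01,0.02,0,0,0,0],[0.02,0.03,0,0,0,0],[0.03,0.03,0,0,0,0],[0.03,0.03,0,0,0,0],[0.03,0.02,0,0,0,0],[0.03,0.02,0,0,0,0],[0.03,0.018,0,0,0,0],[0.03,0,0,0,0,0],[0.016,0,0,0,0,0],[0,0,0,0,0,0]]]'; python3 -c "
from plant import *
print(get_state()['q'])"
```

```text
clock: 10.05
tool_pos: [0.4043, 0.1492, 0.1426]
eef_rot: [0.707, 0.707, 0.005, 0.008]
contact_force: [0.9, 0.9, -1.1]
opening: 0.541
finger_force: 19.6
clock: 11.3
tool_pos: [0.5701, 0.3762, 0.1419]
eef_rot: [0.706, 0.708, 0.003, 0.008]
contact_force: [-1.0, -0.6, -0.8]
opening: 0.538
finger_force: 19.6
[-0.35032991  0.93931828 -0.63176087  1.45129784  0.64321546  0.95646937
 -1.15882506]
```

```bash
python3 -m jog '[[[-0.001,0.001,0.02,0,0,0],[0,0,0.025,0,0,0],[0,0,0.025,0,0,0],[0,0,0.02,0,0,0],[0,0,0.012,0,0,0],[0,0,0,0,0,0],[0,0,0,0,0,0]]]'
```

```text
clock: 12.18
tool_pos: [0.5744, 0.3741, 0.0417]
eef_rot: [0.707, 0.707, 0.004, 0.008]
contact_force: [0.0, 0.1, -1.1]
opening: 0.535
finger_force: 19.8
```

```bash
python3 -m jog '[[[0.001,-0.003,0,0.017,0.006,0],[0,0,0.002,0,0,0],[0,0,0,0,0,0],[0,0,0,0,0,0]]]' && python3 -m jog '[[[0,0,0,0,0,0],[0,0,0,0,0,0],[0,0,0,0,0,0],[0,0,0,0,0,0],[0,0,-0.015,0,0,0],[0,0,-0.025,0,0,0],[0,0,-0.03,0,0,0],[0,0,-0.03,0,0,0],[0,0,-0.025,0,0,0],[0,0,0,0,0,0]]]' 0.088
```

```text
clock: 12.68
tool_pos: [0.5709, 0.3748, 0.0391]
eef_rot: [0.707, 0.708, -0.0, -0.0]
contact_force: [0.9, -0.3, -1.3]
opening: 0.537
finger_force: 19.8
clock: 13.92
tool_pos: [0.5723, 0.3763, 0.1682]
eef_rot: [0.707, 0.707, 0.003, -0.0]
contact_force: [-0.3, 1.1, -1.0]
opening: 0.997
finger_force: 0.0
```

```bash
python3 -m jog '[[[-0.015,-0.015,0,0,0,0],[-0.024,-0.027,0,0,0,0],[-0.024,-0.027,0,0,0,0],[-0.024,-0.027,0,0,0,0],[-0.024,-0.027,0,0,0,0],[-0.024,-0.027,0,0,0,0],[-0.016,-0.019,0,0,0,0],[0,0,0,0,0,0],[0,0,0,0,0,0]]]' && python3 -m jog '[[[0,0,0.015,0,0,0],[0,0,0.02,0,0,0],[0,0,0.02,0,0,0],[0,0,0.015,0,0,0],[0,0,0,0,0,0]]]'; python3 - <<'E'
from plant import *
from h import *
s=get_state();w=snapshot("wrist");print(s['q'],proj(w,[.4034,.2251,.075],s))
t=snapshot("side");print(proj(t,[.5711,.3749,.069]),proj(t,[.4034,.2251,.075]))
cv2.imwrite("pics/w4.png",cv2.resize(np.hstack([cv2.convertScaleAbs(w["frame"],alpha=1.2),t["frame"]]),(800,300))[:,:,::-1])
E
```

```text
clock: 15.05
tool_pos: [0.4032, 0.2245, 0.1642]
eef_rot: [0.707, 0.707, 0.001, -0.0]
contact_force: [-0.4, 1.0, -0.5]
opening: 0.996
finger_force: 0.0
clock: 15.68
tool_pos: [0.4026, 0.2244, 0.0932]
eef_rot: [0.707, 0.708, -0.0, -0.001]
contact_force: [-0.3, -0.2, 0.6]
opening: 0.999
finger_force: 0.0
[-0.33310001  0.78404442 -0.44521742  2.16027577  0.91112056  0.39385053
 -1.52973037] [279.35723904 243.96751928]
[307.03579731 145.26761405] [273.38526121 212.78921184]
```

View pics/w4.png

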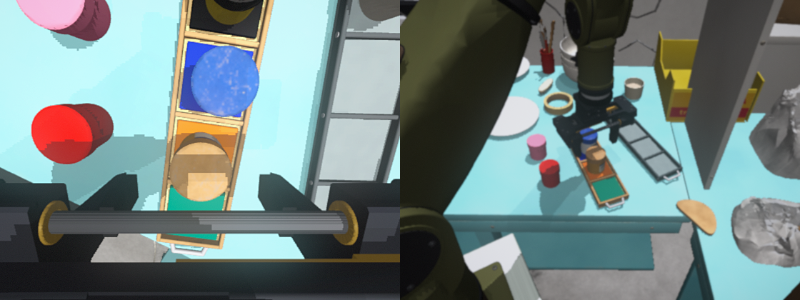

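The side view shows the wooden rack's teal cell empty. The wrist view has the orange lid centred between the fingers at about (280,238). Grip it.

```bash
python3 -m jog '[[[0.001,0,0.018,0,0,0],[0,0,0.018,0,0,0],[0,0,0.014,0,0,0],[0,0,0,0,0,0]]]' && python3 -m jog '[[[0,0,0,0,0,0],[0,0,0,0,0,0],[0,0,0,0,0,0],[0,0,0,0,0,0],[0,0,0,0,0,0],[0,0,0,0,0,0]]]' 0.03 20; python3 -c "
from plant import *
print(get_state()['q'])"
```

```text
clock: 16.27
tool_pos: [0.4024, 0.225, 0.0441]
eef_rot: [0.707, 0.708, -0.0, -0.0]
contact_force: [-0.0, 0.1, 1.0]
opening: 0.995
finger_force: 0.0
clock: 17.02
tool_pos: [0.4025, 0.2246, 0.0443]
eef_rot: [0.707, 0.707, 0.0, -0.0]
contact_force: [0.2, 0.2, 3.3]
opening: 0.532
finger_force: 20.0
[-0.44563717  0.86680663 -0.26495023  2.18209571  1.07598998  0.22839263
 -1.68338888]
```

```bash
python3 -m jog '[[[0,0,-0.015,0,0,0],[0,0,-0.025,0,0,0],[0,0,-0.025,0,0,0],[0,0,-0.025,0,0,0],[0,0,-0.01,0,0,0],[0,0,0,0,0,0]]]' && python3 -m jog '[[[0.005,0.01,0,0,0,0],[0.01,0.025,0,0,0,0],[0.015,0.03,0,0,0,0],[0.015,0.03,0,0,0,0],[0.015,0.03,0,0,0,0],[0.01,0.025,0,0,0,0],[0.005,0.017,0,0,0,0],[0,0,0,0,0,0],[0,0,0,0,0,0]]]' && python3 -m jog '[[[0,0,0.02,0,0,0],[0,0,0.025,0,0,0],[0,0,0.025,0,0,0],[0,0,0.015,0,0,0],[0,0,0.01,0,0,0],[0,0,0,0,0,0],[0,0,0,0,0,0]]]'
```

```text
clock: 17.77
tool_pos: [0.4023, 0.2244, 0.1442]
eef_rot: [0.707, 0.707, 0.0, -0.0]
contact_force: [-0.6, -0.5, -0.4]
opening: 0.532
finger_force: 20.0
clock: 18.9
tool_pos: [0.5681, 0.2995, 0.1431]
eef_rot: [0.706, 0.708, -0.001, -0.001]
contact_force: [-0.5, -0.7, -1.0]
opening: 0.536
finger_force: 20.0
clock: 19.77
tool_pos: [0.5694, 0.3002, 0.0498]
eef_rot: [0.707, 0.708, 0.001, -0.0]
contact_force: [0.2, 1.3, -0.5]
opening: 0.528
finger_force: 20.0
```

Next I'll set it down, rise, and go to blue at (.4199,.2942).

```bash
python3 -m jog '[[[0,0,0.006,0,0,0],[0,0,0.005,0,0,0],[0,0,0,0,0,0],[0,0,0,0,0,0]]]' && python3 -m jog '[[[0,0,0,0,0,0],[0,0,0,0,0,0],[0,0,0,0,0,0],[0,0,0,0,0,0],[0,0,-0.015,0,0,0],[0,0,-0.025,0,0,0],[0,0,-0.03,0,0,0],[0,0,-0.03,0,0,0],[0,0,-0.025,0,0,0],[0,0,0,0,0,0]]]' 0.088 && python3 -m jog '[[[0,-0.015,0,0,0,0],[-0.001,-0.027,0,0,0,0],[-0.001,-0.03,0,0,0,0],[-0.001,-0.03,0,0,0,0],[-0.001,-0.027,0,0,0,0],[-0.001,-0.02,0,0,0,0],[0,0,0,0,0,0],[0,0,0.015,0,0,0],[0,0,0.025,0,0,0],[0,0,0.02,0,0,0],[0,0,0,0,0,0]]]'
```

```text
clock: 20.27
tool_pos: [0.5693, 0.2999, 0.039]
eef_rot: [0.707, 0.707, 0.0, -0.0]
contact_force: [-2.0, -2.0, 6.2]
opening: 0.536
finger_force: 20.0
clock: 21.52
tool_pos: [0.5702, 0.3009, 0.166]
eef_rot: [0.707, 0.707, 0.002, 0.0]
contact_force: [-0.3, 0.4, -0.7]
opening: 0.999
finger_force: 0.0
clock: 22.9
tool_pos: [0.4201, 0.2935, 0.101]
eef_rot: [0.707, 0.707, -0.002, -0.0]
contact_force: [-0.3, -0.6, 0.7]
opening: 0.997
finger_force: 0.0
```

```bash
python3 -m jog '[[[0.001,0,0.02,0,0,0],[0,0,0.02,0,0,0],[0,0,0.016,0,0,0],[0,0,0,0,0,0]]]' && python3 -m jog '[[[0,0,0,0,0,0],[0,0,0,0,0,0],[0,0,0,0,0,0],[0,0,0,0,0,0],[0,0,0,0,0,0],[0,0,0,0,0,0]]]' 0.03 20 && python3 -m jog '[[[0,0,-0.015,0,0,0],[0,0,-0.025,0,0,0],[0,0,-0.025,0,0,0],[0,0,-0.025,0,0,0],[0,0,-0.01,0,0,0],[0,0,0,0,0,0]]]'
```

```text
clock: 23.4
tool_pos: [0.4203, 0.2954, 0.0465]
eef_rot: [0.707, 0.707, -0.001, -0.0]
contact_force: [-0.8, -0.3, 0.8]
opening: 0.998
finger_force: 0.0
clock: 24.15
tool_pos: [0.4204, 0.2957, 0.0473]
eef_rot: [0.707, 0.707, 0.0, -0.0]
contact_force: [0.1, -1.3, 2.2]
opening: 0.521
finger_force: 19.3
clock: 24.9
tool_pos: [0.4202, 0.2955, 0.1476]
eef_rot: [0.707, 0.707, 0.0, -0.0]
contact_force: [1.0, -0.3, -1.9]
opening: 0.514
finger_force: 19.5
```

```bash
python3 -m jog '[[[-0.004,0.01,0,0,0,0],[-0.012,0.025,0,0,0,0],[-0.014,0.027,0,0,0,0],[-0.014,0.027,0,0,0,0],[-0.014,0.027,0,0,0,0],[-0.008,0.02,0,0,0,0],[-0.003,0.011,0,0,0,0],[0,0,0,0,0,0],[0,0,0,0,0,0]]]' && python3 -m jog '[[[0,0,0.02,0,0,0],[0,0,0.025,0,0,0],[0,0,0.025,0,0,0],[0,0,0.015,0,0,0],[0,0,0.01,0,0,0],[0,0,0,0,0,0],[0,0,0,0,0,0]]]'
```

```text
clock: 26.02
tool_pos: [0.566, 0.2275, 0.1468]
eef_rot: [0.706, 0.708, -0.0, -0.001]
contact_force: [-1.0, 0.1, -1.7]
opening: 0.522
finger_force: 19.5
clock: 26.9
tool_pos: [0.5676, 0.2272, 0.0527]
eef_rot: [0.707, 0.708, 0.001, -0.0]
contact_force: [-0.1, -0.1, -1.5]
opening: 0.518
finger_force: 19.5
```

```bash
python3 -m jog '[[[-0.0015,0,0.006,0,0,0],[0,0,0.005,0,0,0],[0,0,0,0,0,0],[0,0,0,0,0,0]]]' && python3 -m jog '[[[0,0,0,0,0,0],[0,0,0,0,0,0],[0,0,0,0,0,0],[0,0,0,0,0,0],[0,0,-0.015,0,0,0],[0,0,-0.025,0,0,0],[0,0,-0.03,0,0,0],[0,0,-0.03,0,0,0],[0,0,-0.025,0,0,0],[0,0,0,0,0,0]]]' 0.088 && python3 -m jog '[[[0.01,-0.01,0,0,0,0],[0.025,-0.025,0,0,0,0],[0.025,-0.025,0,0,0,0],[0.025,-0.025,0,0,0,0],[0.025,-0.025,0,0,0,0],[0.02,-0.018,0,0,0,0],[0.013,-0.01,0,0,0,0],[0,0,0,0,0,0],[0,0,0.02,0,0,0],[0,0,0.025,0,0,0],[0,0,0.02,0,0,0],[0,0,0,0,0,0]]]'
```

```text
clock: 27.4
tool_pos: [0.568, 0.2252, 0.0414]
eef_rot: [0.707, 0.707, 0.001, 0.0]
contact_force: [2.0, -0.7, 1.6]
opening: 0.515
finger_force: 19.5
clock: 28.65
tool_pos: [0.5683, 0.2262, 0.1688]
eef_rot: [0.707, 0.707, 0.002, 0.0]
contact_force: [-0.5, 0.2, 0.1]
opening: 0.994
finger_force: 0.0
clock: 30.15
tool_pos: [0.4294, 0.3658, 0.0996]
eef_rot: [0.707, 0.707, -0.002, 0.0]
contact_force: [1.0, 0.2, 0.8]
opening: 0.997
finger_force: 0.0
```

```bash
python3 -m jog '[[[0.003,0,0.018,0,0,0],[0,0,0.02,0,0,0],[0,0,0.015,0,0,0],[0,0,0,0,0,0]]]' && python3 -m jog '[[[0,0,0,0,0,0],[0,0,0,0,0,0],[0,0,0,0,0,0],[0,0,0,0,0,0],[0,0,0,0,0,0],[0,0,0,0,0,0]]]' 0.03 20 && python3 -m jog '[[[0,0,-0.015,0,0,0],[0,0,-0.025,0,0,0],[0,0,-0.025,0,0,0],[0,0,-0.025,0,0,0],[0,0,-0.02,0,0,0],[0,0,0,0,0,0]]]'
```

```text
clock: 30.65
tool_pos: [0.4286, 0.3705, 0.0471]
eef_rot: [0.707, 0.708, -0.001, -0.0]
contact_force: [0.6, -0.7, 0.0]
opening: 0.999
finger_force: 0.0
clock: 31.4
tool_pos: [0.4292, 0.3712, 0.0483]
eef_rot: [0.707, 0.707, 0.0, -0.0]
contact_force: [0.5, -0.9, 1.2]
opening: 0.525
finger_force: 19.5
clock: 32.15
tool_pos: [0.4294, 0.3719, 0.1601]
eef_rot: [0.707, 0.708, 0.002, -0.001]
contact_force: [0.3, 0.5, -2.2]
opening: 0.524
finger_force: 19.5
```

```bash
python3 -m jog '[[[-0.015,0.005,0,0,0,0],[-0.035,0.01,0,0,0,0],[-0.04,0.01,0,0,0,0],[-0.04,0.01,0,0,0,0],[-0.04,0.01,0,0,0,0],[-0.035,0,0,0,0,0],[-0.015,0,0,0,0,0],[0,0,0,0,0,-0.12],[0,0,0,0,0,-0.12],[0,0,0,0,0,-0.11],[0,0,0,0,0,0]]]'; python3 -c "
from plant import *
print(get_state()['q'])"
```

```text
clock: 33.52
tool_pos: [0.4739, 0.1515, 0.1577]
eef_rot: [0.573, 0.82, -0.0, -0.001]
contact_force: [1.1, 0.2, -1.5]
opening: 0.518
finger_force: 19.5
[ 0.05463315  0.754066   -0.75921502  2.00553815  0.80332767  0.71099637
 -0.86592803]
```

```bash
python3 -m jog '[[[-0.004,0.012,0,0,0,0],[-0.008,0.022,0,0,0,0],[-0.008,0.022,0,0,0,0],[-0.006,0.018,0,0,0,0],[-0.004,0.012,0,0,0,0],[0,0,0,0,0,0],[0,0,0,0,0,0]]]' && python3 -m jog '[[[0,0,0.02,0,0,0],[0,0,0.025,0,0,0],[0,0,0.025,0,0,0],[0,0,0.02,0,0,0],[0,0,0.01,0,0,0],[0,0,0,0,0,0],[0,0,0,0,0,0]]]'
```

```text
clock: 34.4
tool_pos: [0.565, 0.1526, 0.1579]
eef_rot: [0.573, 0.82, -0.0, -0.001]
contact_force: [0.6, 0.8, -1.3]
opening: 0.521
finger_force: 19.5
clock: 35.28
tool_pos: [0.5658, 0.153, 0.0587]
eef_rot: [0.573, 0.82, 0.001, -0.0]
contact_force: [-0.1, -0.8, -0.9]
opening: 0.521
finger_force: 19.5
```

Place z = 0.0485-0.005 ≈ 0.0435, so 15 mm to go. After that I'll release, rise and back off towards the robot.

```bash
python3 -m jog '[[[0,-0.001,0.008,0,0,0],[0,0,0.007,0,0,0],[0,0,0,0,0,0],[0,0,0,0,0,0]]]' && python3 -m jog '[[[0,0,0,0,0,0],[0,0,0,0,0,0],[0,0,0,0,0,0],[0,0,0,0,0,0],[0,0,-0.015,0,0,0],[0,0,-0.025,0,0,0],[0,0,-0.03,0,0,0],[0,0,-0.03,0,0,0],[0,0,-0.025,0,0,0],[0,0,0,0,0,0]]]' 0.088 && python3 -m jog '[[[0,-0.02,0,0,0,0],[0,-0.03,0,0,0,0],[0,-0.03,0,0,0,0],[0,-0.03,0,0,0,0],[0,-0.02,0,0,0,0],[0,-0.02,0,0,0,0],[0,0,0,0,0,0]]]'; python3 - <<'E'
from plant import *
from h import *
s=get_state();d=snapshot("top");t=snapshot("side")
for k,P in(("tealL",(.5711,.3749,.069)),("or",(.5693,.2999,.07)),("bl",(.5676,.2249,.072)),("bk",(.5658,.1499,.075))):print(k,(proj(d,P)-[170,110])*3,(proj(t,P)-[260,110])*3)
a=cv2.resize(d["frame"][110:250,170:350],None,fx=3,fy=3);b=cv2.resize(t["frame"][110:250,265-5:346],None,fx=3,fy=3)
cv2.imwrite("pics/end.png",cv2.convertScaleAbs(np.hstack([a,b]),alpha=1.3)[:,:,::-1])
E
```

```text
clock: 35.78
tool_pos: [0.5641, 0.1521, 0.0428]
eef_rot: [0.573, 0.82, -0.0, -0.001]
contact_force: [-0.3, -0.0, -1.6]
opening: 0.518
finger_force: 19.9
clock: 37.02
tool_pos: [0.5656, 0.1531, 0.1706]
eef_rot: [0.573, 0.82, 0.002, 0.001]
contact_force: [-0.1, 0.7, -0.2]
opening: 1.001
finger_force: 0.0
clock: 37.9
tool_pos: [0.4221, 0.0996, 0.1677]
eef_rot: [0.572, 0.82, -0.001, -0.001]
contact_force: [0.7, -0.3, 0.7]
opening: 0.995
finger_force: 0.0
tealL [116.36626832  86.58290581] [141.10739193 105.80284216]
or [224.42863653  88.52285433] [197.76674103 162.53613397]
bl [332.85270418  89.90182673] [260.89539984 224.23891898]
bk [442.01103681  91.00124333] [331.5201376  292.04200664]
```

View pics/end.png

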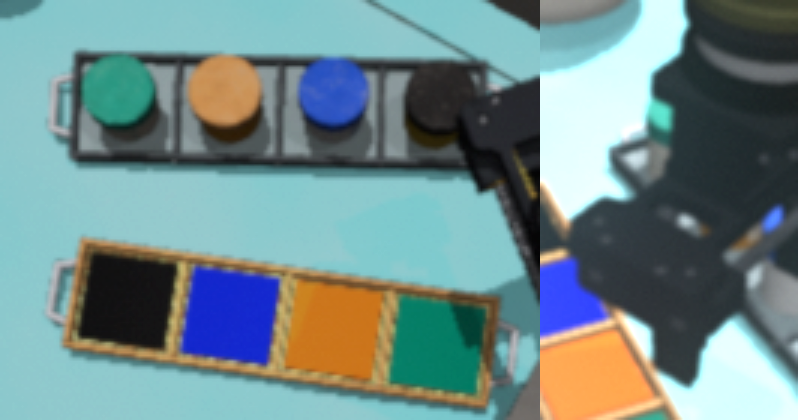

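All four lids sit in the grey rack at the predicted spots: teal (118,90), orange (225,91), blue (333,92) and black (441,97), each within about 4 mm. The gripper is clear.

```bash
python3 -c "
from plant import *
print(finish_job())"
```

```text
the job is handed in; nothing more can be done
None
```

I moved all four jars to the grey rack in reverse order (teal, orange, blue, black from the left) and handed the job in at about 38 s. My last top view showed each lid within about 4 mm of its predicted spot; the hand-in call returned no verdict.

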